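# Feel the two release levers of a drive unit for binding

### The job

One of the two release levers on top of this drive unit binds partway through its swing. Swing them gently to feel which, holding a light push of some 5 N against the tight spot for a moment to be sure, but never putting more than 25 N on a lever: push its post, do not squeeze it between the fingers; then leave the sound lever fully open against its end stop and the binding one fully back home, and do not disturb the things lying around.

Things in the scene. Friction and masses are not known exactly. Their poses are not given: they have to be found in the camera images.
- unit: drive unit fixed to the bench: bare metal housing 180 deep (x) x 300 wide (y) x 70 mm high on a 30 mm wooden block, top 100 mm above the bench; origin on the bench under its centre, +x away from its front, +y to its left end. Two equal levers are hinged on top, 85 mm left and right of the middle; a black terminal box, 50 x 90 x 30 mm, is centred 55 mm behind the middle
- lever_left (a joint): hinge angle (rad) of the unit's left lever, left as the robot sees it: 0 = home, pointing to the unit's front (its -x, the robot's side); grows as it swings level towards the unit's left end (clockwise from above); 1.5 = fully open at its end stop. Stays where left. A sound lever drags evenly, 1 to 2 N at its post, over the whole arc
- lever_right (a joint): hinge angle (rad) of the unit's right lever, right as the robot sees it: 0 = home, pointing to the unit's front (its -x, the robot's side); grows as it swings level towards the unit's right end (counter-clockwise from above); 1.5 = fully open at its end stop. Stays where left. A sound lever drags evenly, 1 to 2 N at its post, over the whole arc
- lever_left_post (a point): centre of the top of the left lever's upright black grip post: 16 mm diameter, 43 mm clear above the flat steel arm (22 mm wide, 6 mm thick), 85 mm from the hinge axis. The housing's top lies 55 mm below this point. Site z is up, point -x points from hinge to post
- lever_right_post (a point): centre of the top of the right lever's upright black grip post: 16 mm diameter, 43 mm clear above the flat steel arm (22 mm wide, 6 mm thick), 85 mm from the hinge axis. The housing's top lies 55 mm below this point. Site z is up, point -x points from hinge to post
- lever_left_hinge (a point): point on the left lever's upright hinge axis, on top of its hub, 12 mm above the housing's top. The binding lever feels sound up to a tight spot out of sight inside, somewhere from 0.5 to 1.0 rad; there the resistance climbs past 10 N within a few mm at the post and it goes no farther; it swings back freely
- lever_right_hinge (a point): point on the right lever's upright hinge axis, on top of its hub, 12 mm above the housing's top. The binding lever feels sound up to a tight spot out of sight inside, somewhere from 0.5 to 1.0 rad; there the resistance climbs past 10 N within a few mm at the post and it goes no farther; it swings back freely
- screwdriver: screwdriver lying on the bench beyond the unit, about 0.2 m long, bystander; its origin is under its middle
- wrench: steel spanner lying to the right of the unit, bystander; its origin is under its middle
- parts_bin: small blue open bin, 140 x 100 x 50 mm, to the left of the unit, bystander; origin under its centre
- spray_can: upright can, 56 mm diameter, 160 mm high, to the right of the unit, bystander; origin under its centre

How it is judged:
By the outcome, as a careful person would: the job done as asked, in the order asked, and still so for the second after the job is handed in, with the robot touching nothing.
It also fails if it takes over 72 s, if anything falls off the work surface, if the arm or the gripper's body presses on something with over 40 N, if the wrist force passes 120 N, or if a joint passes its speed limit or range.

### The arm

A 7-joint arm with a two-finger parallel gripper is mounted at the origin on the work surface. World frame = base frame: x ahead of the robot, y to its left, z up, the work surface at z = 0. Lengths are in mm, angles in rad, forces in N, time in s.
With the tool pointing down it reaches from about 350 to 900 mm from the base axis. Payload 19.9 kg.
Tool frame: the origin (TCP) lies on the centre line of the jaws, within the pads' length; the fingertips stand 14 mm ahead of it and the grasp point (between the pads) lies 5 mm behind it; z points along the fingers, y is the line along which they close (so a half turn about z gives the same grasp; the last joint's range is limited). The gripper opens to 94 mm and grips with 3 to 60 N. Pads are 16 mm wide; open, the fingers measure 119 mm over their backs; the gripper's body (75 mm by 177 mm) begins 78 mm behind the grasp point.
Start: joints at [1.067, 0.417, -0.01, 1.614, 0.005, 1.111, -0.053], TCP at [278.466, -559.515, 219.425] pointing down, gripper open.
Joint ranges: [-2.81, 2.81], [-0.39, 2.02], [-1.27, 1.25], [0.06, 2.57], [-1.19, 4.33], [0.19, 2], [-2.82, 2.82]. Speed limits (rad/s): [1.89, 1.89, 2.39, 2.39, 3.01, 3.01, 3.01].

### API

Orientations are given as a unit quaternion [x, y, z, w].
In Python, from cell import bot gives the robot as it stands.
- The arm moves only by the shell command python3 -m handwheel 'ROWS' [FORCE]. ROWS is text: rows parted by semicolons, each of 7 numbers parted by spaces: the closure, from 0 (fully open) to 1 (shut), then the shift along the tool's x, y, z in units of 25 mm (1.0 is 25 mm), then the turn, a rotation vector about the tool's x, y, z in units of 6 degrees (1.0 is 6 degrees). A call has 1 to 8 rows; each row shifts and turns the commanded pose from where the row before left it, along the tool's axes as they then stand; what a row does not reach is not made up. A row lasts 1/12 s, in which the tool goes at most 41.7 mm and 7.16 degrees, less where a joint would pass 70% of its speed; a pose out of reach is approached as far as the arm can. A call is refused whole if a number of a shift passes 1 or a number of a turn 1, either way. A call with a gripper value outside its range is refused whole. The fingers move at their own pace and stop on an object; FORCE is the grip in N (left out, the last holds). Time passes only in rows, so rows that do not move let the fingers close. It gives the time, the measured TCP pose, the force, the opening and the grip force at its end, in the units of the state.
- bot.get_obs(): the state, without advancing time (a new reading comes with each control period).
- bot.get_image(name): name is "scene" or "side" or "wrist"; returns a dict with "frame" (400x640x3 uint8, red, green, blue), "mtx" (3x3 intrinsics, pixels), "eye" and "rotation" of the camera in the world. Camera axes: x right, y up, looking along -z (the intrinsics and any distortion apply to the point x, -y, -z); pixel columns grow to the right and rows downward; lengths in mm; the calibration is good to about 2 mm. A picture is of the moment at which its call begins. There is no depth.
- bot.job_done(): hands the job in; it is judged then, once.
The state is a dict: "clock": time; "joints": joint angles; "joint_velocities": joint speeds; "joint_efforts": joint torques, N m; "tool_pos": TCP position; "ee_rot": TCP orientation; "contact_force": force on the tool from outside, world axes, zero at the start; "ft_torque": the same for the moment, N m; "gripper_width": opening from 0.0 (shut) to 1.0 (fully open); "finger_force": force on a finger pad.
Only numpy, scipy, OpenCV 4.12 (cv2) and the standard library are available. Lean on these libraries where they do the work, as an engineer would, in place of code of your own. Each camera call takes 0.05 s, during which the arm holds its last target. There are 200 camera calls.

## Working session

There is one attempt and no reset: what is moved stays moved. The work goes in short steps, Python scripts to look and compute and a shell command to move; the robot and the scene stay as the last step left them, time stands still between calls to the robot, and variables do not carry over. Pictures are saved under pics/ and viewed, at most 12 in all, crops included, and the job is handed in when it is done.

```bash
ls; mkdir -p pics
python3 - <<'E'
from cell import bot
import cv2,numpy as np,pickle
d={}
for n in("scene","side"):
    r=bot.get_image(n); d[n]=r; cv2.imwrite(f"pics/{n}0.png",r["frame"][:,:,::-1])
    print(n,np.round(r["eye"],1).tolist(),np.round(r["mtx"],1).tolist(),np.round(r["rotation"],3).tolist(),[k for k in r])
pickle.dump(d,open("im0.pkl","wb"))
o=bot.get_obs(); print({k:np.round(v,3).tolist() for k,v in o.items()})
E
```

```text
pics
scene [1308.9, -102.4, 1000.9] [[419.7, 0.0, 315.9], [0.0, 419.7, 198.5], [0.0, 0.0, 1.0]] [0.258, 0.222, 0.605, 0.72] ['frame', 'mtx', 'eye', 'rotation']
side [233.8, 869.2, 1046.6] [[462.4, 0.0, 313.6], [0.0, 462.4, 202.0], [0.0, 0.0, 1.0]] [-0.069, 0.373, 0.909, -0.174] ['frame', 'mtx', 'eye', 'rotation']
{'clock': 0.1, 'joints': [1.068, 0.418, -0.01, 1.614, 0.005, 1.111, -0.053], 'joint_velocities': [0.0, -0.001, -0.001, -0.002, 0.001, 0.001, -0.001], 'joint_efforts': [0.003, -85.258, 0.641, -42.669, -0.049, 0.016, -0.0], 'tool_pos': [278.315, -559.262, 218.893], 'ee_rot': [0.973, 0.229, -0.0, -0.001], 'contact_force': [0.123, -1.188, -0.159], 'ft_torque': [0.024, -0.001, -0.041], 'finger_force': 0.0, 'gripper_width': 1.001}
```

View pics/scene0.png

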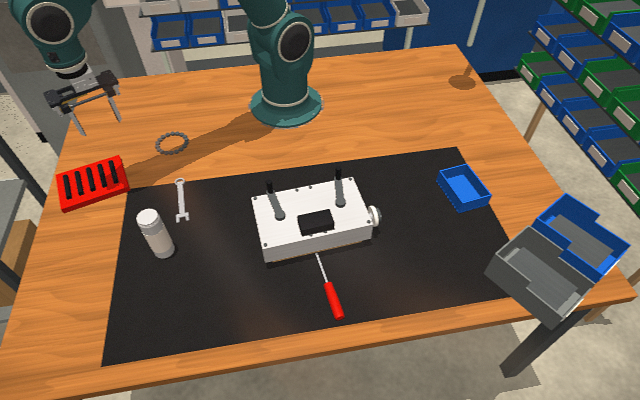

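View pics/side0.png

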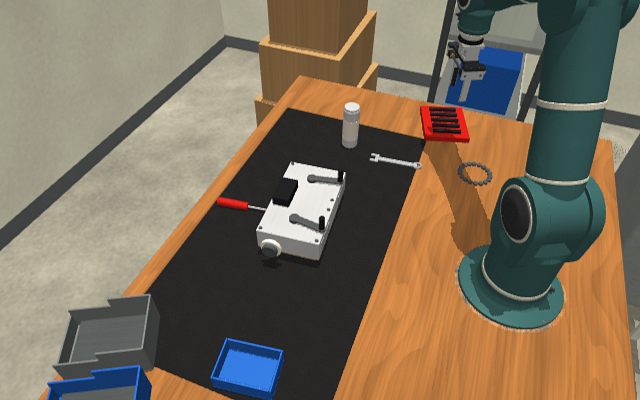

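The scene view shows the unit at about (310,220), with posts near (268,186) (right) and (338,172) (left). The side view shows posts near (340,177) (right) and (321,222) (left). I'll enlarge both.

Run:
```python
import cv2,pickle,numpy as np
d=pickle.load(open("im0.pkl","rb"))
a=d["scene"]["frame"][155:270,240:390,::-1]; b=d["side"]["frame"][150:265,235:385,::-1]
im=np.vstack([cv2.resize(x,None,fx=2.6*2,fy=2.6,interpolation=cv2.INTER_CUBIC) if 0 else cv2.resize(x,(391,300),interpolation=cv2.INTER_CUBIC) for x in(a,b)])
A=cv2.resize(a,(750,575),interpolation=cv2.INTER_CUBIC);B=cv2.resize(b,(750,575),interpolation=cv2.INTER_CUBIC)
cv2.imwrite("pics/c1.png",A);cv2.imwrite("pics/c2.png",B)
```

```text
(no output)
```

View pics/c1.png

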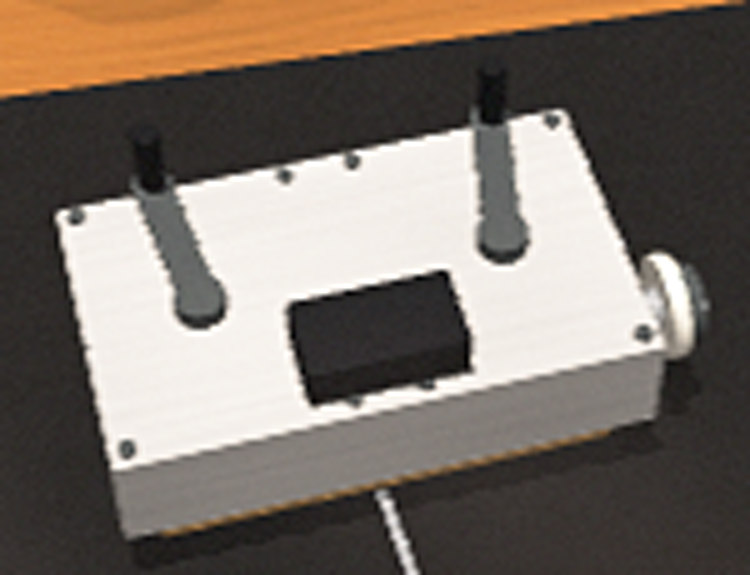

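View pics/c2.png

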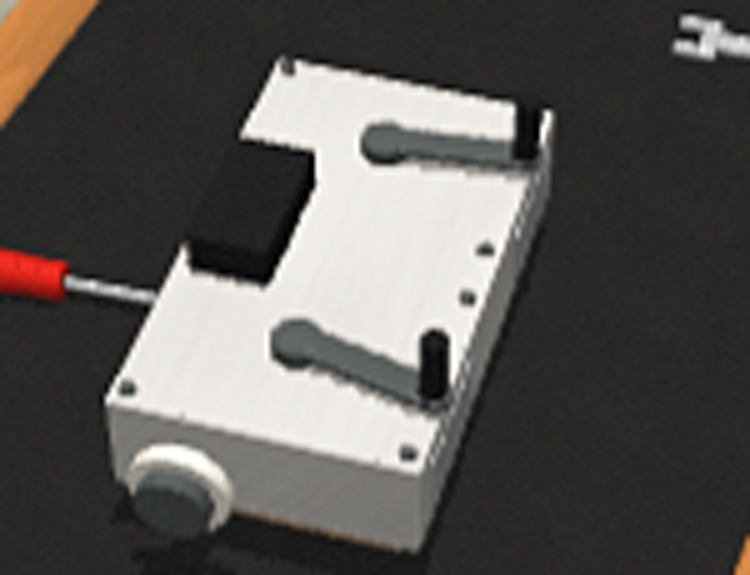

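The crops clearly show both posts, hubs, housing corners and screws. In crop pixels (5x), the post tops are at scene R (147,132) and L (492,70), and side R (527,102) and L (434,334). Next I triangulate them.

```bash
cat > h.py <<'E'
import numpy as np,pickle
from scipy.spatial.transform import Rotation as R
d=pickle.load(open("im0.pkl","rb"))
def ray(n,p):
    r=d[n]; v=np.linalg.inv(r["mtx"])@[p[0],p[1],1]
    return np.array(r["eye"]),R.from_quat(r["rotation"]).apply([v[0],-v[1],-v[2]])/np.linalg.norm(v)
def tri(ps):
    A=0;b=0;L=[ray(*p) for p in ps]
    for e,v in L:
        M=np.eye(3)-np.outer(v,v);A=A+M;b=b+M@e
    x=np.linalg.solve(A,b)
    return x,[np.linalg.norm((np.eye(3)-np.outer(v,v))@(x-e)) for e,v in L]
E
python3 - <<'E'
from h import *
o={"scene":(240,155),"side":(235,150)}
P={"postR":((147,130),(527,102)),"postL":((492,70),(434,334)),"hubR":((200,298),(383,138)),"hubL":((502,236),(297,338)),
"sBL":((643,332),(126,388)),"sFL":((552,121),(408,453)),"sBR":((126,450),(289,67)),
"cFR":((57,213),(552,112)),"cFL":((566,110),(420,470)),"cBR":((112,468),(283,57)),"cBL":((662,350),(107,403))}
X={}
for k,(a,b) in P.items():
    x,e=tri([(n,(o[n][0]+p[0]/5,o[n][1]+p[1]/5)) for n,p in(("scene",a),("side",b))]);X[k]=x
    print(k,x.round(1),np.round(e,1))
c=sum(X[k] for k in("cFR","cFL","cBR","cBL"))/4
y=(X["cFL"]-X["cFR"]+X["cBL"]-X["cBR"]); yaw=np.arctan2(-y[0],y[1])
x=(X["cBL"]-X["cFL"]+X["cBR"]-X["cFR"]); yaw2=np.arctan2(x[1],x[0])
print("c",c,"yaw",yaw,yaw2,np.linalg.norm(x)/2,np.linalg.norm(y)/2)
for s,sg in(("R",1),("L",-1)):
    v=X["post"+s]-X["hub"+s];print(s,np.linalg.norm(v[:2]),"ang rel home",sg*(np.arctan2(-v[1],-v[0])-yaw))
    w=X["hub"+s]-c;print("hub in unit",R.from_rotvec([0,0,-yaw]).apply(w))
E
```

```text
postR [ 528.5 -103.   152.6] [0.1 0.1]
postL [514.7  90.5 151.6] [1.8 1.8]
hubR [613.2 -87.6 108.1] [0.6 0.6]
hubL [597.8  80.9 106.2] [1. 1.]
sBL [671.7 143.2  99.9] [0. 0.]
sFL [512.9 129.1  98.9] [0.7 0.7]
sBR [ 696.5 -136.5   98.4] [1. 1.]
cFR [ 529.9 -159.8   96.6] [0.8 0.8]
cFL [503.7 138.4  98. ] [2.2 2.2]
cBR [ 704.8 -145.    96.9] [1.4 1.4]
cBL [679.9 151.9  92.9] [0.4 0.4]
c [604.58859694  -3.60796141  96.12192749] yaw 0.08557451351884696 0.08046500787978575 176.09501028682467 298.6242251706969
R 86.10301284559272 ang rel home 0.09412197421882185
hub in unit [  1.42766436 -84.39961897  11.94361478]
L 83.68572204163519 ang rel home 0.19964070179260746
hub in unit [ 0.46428241 84.81619535 10.0729388 ]
```

The geometry checks out: posts stand at about 152–155 mm, lever arms measure 84–86 mm, and the hubs sit at ±85 mm. Unit yaw is about 0.085, the right lever is near 0.1 rad and the left near 0.2. I'll go over the right post at travel height, with the fingers half closed so they straddle the post without squeezing it.

```bash
cat > st.py <<'E'
# lever-frame status: python3 st.py R|L [theta target]
import sys,numpy as np
from cell import bot
from scipy.spatial.transform import Rotation as R
s=sys.argv[1]; sg=1 if s=="R" else -1; yaw=.086
hub=np.array([612.5,-88.2] if s=="R" else [597.9,81.2])
o=bot.get_obs(); p=np.array(o["tool_pos"]); q=R.from_quat(o["ee_rot"]); f=np.array(o["contact_force"])
v=p[:2]-hub; th=sg*((np.arctan2(v[1],v[0])-np.pi-yaw+np.pi)%(2*np.pi)-np.pi)
t=sg*np.array([-v[1],v[0]])/np.hypot(*v)
print(f"t {o['clock']:.2f} p {p.round(1)} r {np.hypot(*v):.1f} th {th:.3f} Ftan {f[:2]@t:.2f} Frad {f[:2]@v/np.hypot(*v):.2f} Fz {f[2]:.1f} w {o['gripper_width']*94:.0f} j7 {o['joints'][6]:.2f}")
y=q.as_matrix()[:2,1]; print("yaw err of tool y vs tangent (tool z turn deg, + = turn +z)",np.degrees(np.arctan2(y[1],y[0])-np.arctan2(t[1],t[0])).round(1), "tilt", (q.as_matrix()[:,2]).round(3))
if len(sys.argv)>2:
    T=float(sys.argv[2]); a=np.pi+yaw+sg*T; g=np.array([*(hub+85*np.array([np.cos(a),np.sin(a)])),p[2]])
    print("shift in tool units",(q.inv().apply(g-p)/25).round(2))
E
A=".5 .95 -.66 0 0 0 0"
python3 -m handwheel '.5 .5 -.33 0 0 0 0;.5 .95 -.66 0 0 0 0;.5 .95 -.66 0 0 0 0;.5 .95 -.66 0 0 0 0;.5 .95 -.66 0 0 0 0;.5 .95 -.66 0 0 0 0;.5 .95 -.66 0 0 0 0;.5 .95 -.66 0 0 0 0' 5
python3 -m handwheel '.5 .95 -.66 0 0 0 0;.5 .95 -.66 0 0 0 0;.5 .95 -.66 0 0 0 0;.5 .95 -.66 0 0 0 0;.5 .95 -.66 0 0 0 0;.5 .95 -.66 0 0 0 0;.5 .95 -.66 0 0 0 0;.5 .95 -.66 0 0 0 0'
python3 -m handwheel '.5 .95 -.66 0 0 0 0;.5 .5 -.33 0 0 0 0;.5 0 0 0 0 0 .5;.5 0 0 0 0 0 .5;.5 0 0 0 0 0 .5;.5 0 0 0 0 0 .5;.5 0 0 0 0 0 .5;.5 0 0 0 0 0 .2'
python3 -m handwheel '.5 0 0 0 0 0 0;.5 0 0 0 0 0 0'
python3 st.py R 0.095
python3 - <<'E'
from cell import bot
import cv2
cv2.imwrite("pics/w1.png",bot.get_image("wrist")["frame"][:,:,::-1])
E
```

```text
clock: 0.77
tool_pos: [383.9, -367.1, 219.4]
ee_rot: [0.973, 0.229, -0.0, -0.0]
contact_force: [0.6, 0.5, 0.0]
gripper_width: 0.504
finger_force: 0.0
clock: 1.43
tool_pos: [494.9, -164.3, 219.4]
ee_rot: [0.973, 0.229, -0.0, -0.0]
contact_force: [0.2, -1.6, -0.7]
gripper_width: 0.504
finger_force: 0.0
clock: 2.1
tool_pos: [515.8, -127.3, 219.3]
ee_rot: [0.996, 0.088, -0.0, -0.0]
contact_force: [-0.1, -0.6, -1.2]
gripper_width: 0.498
finger_force: 0.0
clock: 2.27
tool_pos: [516.0, -127.6, 219.4]
ee_rot: [0.996, 0.09, -0.0, -0.0]
contact_force: [-0.0, 0.3, -0.6]
gripper_width: 0.499
finger_force: 0.0
t 2.27 p [ 516.  -127.6  219.4] r 104.3 th 0.302 Ftan -0.31 Frad -0.08 Fz -0.6 w 47 j7 -1.27
yaw err of tool y vs tangent (tool z turn deg, + = turn +z) -11.8 tilt [-0.  0. -1.]
shift in tool units [ 0.68 -0.86 -0.  ]
```

View pics/w1.png

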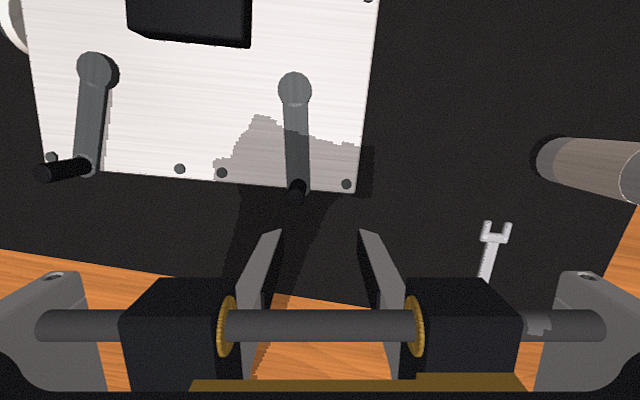

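The wrist view shows the right post at about (297,190), ahead of the finger gap, with nothing between. I'll close the remaining offset and descend with the fingers straddling the post.

```bash
python3 -m handwheel '.5 .34 -.43 0 0 0 0;.5 .34 -.43 0 0 0 0;.5 0 0 0 0 0 0;.5 0 0 .5 0 0 0;.5 0 0 .5 0 0 0;.5 0 0 .5 0 0 0;.5 0 0 0 0 0 0' >/dev/null; python3 st.py R .095
python3 - <<'E'
from cell import bot
import cv2
cv2.imwrite("pics/w2.png",bot.get_image("wrist")["frame"][:,:,::-1])
E
```

```text
t 2.90 p [ 527.7 -104.   179.9] r 86.2 th 0.098 Ftan 0.00 Frad -0.33 Fz 0.2 w 47 j7 -1.33
yaw err of tool y vs tangent (tool z turn deg, + = turn +z) -0.3 tilt [-0.003  0.001 -1.   ]
shift in tool units [ 0.05 -0.01 -0.  ]
```

View pics/w2.png

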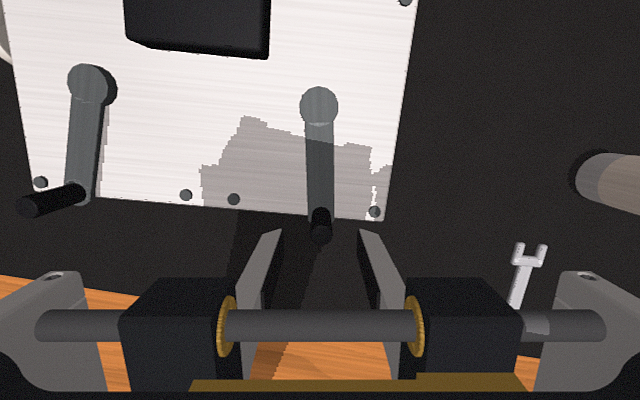

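The post sits centred between the fingers at column 320. Next I go down to working depth, narrow the gap to about 28 mm so it still doesn't squeeze, and write a force guard for chaining moves.

```bash
cat > guard.py <<'E'
# exit 1 when the horizontal force passes a limit; prints status
import sys,subprocess,re
s=subprocess.run(["python3","st.py",sys.argv[1]],capture_output=True,text=True).stdout.splitlines()
print(s[0][:200],"|yaw",s[1].split(")")[1][:6])
f=abs(float(re.search(r"Ftan (\S+)",s[0])[1])); sys.exit(f>float(sys.argv[2]))
E
python3 -m handwheel '.5 0 0 .4 0 0 0;.5 0 0 .4 0 0 0;.5 0 0 .4 0 0 0;.5 0 0 .4 0 0 0;.5 0 0 .2 0 0 0;.5 0 0 0 0 0 0;.6 0 0 0 0 0 0;.6 0 0 0 0 0 0' 3 >/dev/null; python3 guard.py R 3 && python3 -m handwheel '.7 0 0 0 0 0 0;.7 0 0 0 0 0 0;.7 0 0 0 0 0 0' && python3 st.py R .095
```

```text
t 3.62 p [ 529.2 -103.8  137.3] r 84.7 th 0.099 Ftan 1.07 Frad 0.63 Fz 0.8 w 39 j7 -1.35 |yaw  -0.3 
clock: 3.87
tool_pos: [529.1, -103.8, 137.2]
ee_rot: [0.996, 0.089, 0.0, 0.0]
contact_force: [-0.2, 0.5, 0.1]
gripper_width: 0.3
finger_force: 0.0
t 3.87 p [ 529.1 -103.8  137.2] r 84.8 th 0.099 Ftan -0.49 Frad 0.11 Fz 0.1 w 28 j7 -1.35
yaw err of tool y vs tangent (tool z turn deg, + = turn +z) -0.3 tilt [ 0. -0. -1.]
shift in tool units [-0.01 -0.01 -0.  ]
```

```bash
python3 -m handwheel '.7 .004 .16 0 0 0 -.45;.7 .004 .16 0 0 0 -.45;.7 .004 .16 0 0 0 -.45;.7 .004 .16 0 0 0 -.45' >/dev/null; python3 guard.py R 4 &&  python3 -m handwheel '.7 .004 .16 0 0 0 -.45;.7 .004 .16 0 0 0 -.45;.7 .004 .16 0 0 0 -.45' >/dev/null; python3 guard.py R 4 && python3 -m handwheel '.7 .001 .08 0 0 0 -.225;.7 .001 .08 0 0 0 -.225'>/dev/null; python3 guard.py R 4 && python3 -m handwheel '.7 .001 .08 0 0 0 -.225;.7 .001 .08 0 0 0 -.225'>/dev/null; python3 guard.py R 4
```

```text
t 4.20 p [ 533.5 -119.1  137.2] r 84.8 th 0.287 Ftan -0.26 Frad -0.93 Fz 0.3 w 29 j7 -1.15 |yaw  -0.1 
t 4.45 p [ 538.6 -130.   137.1] r 84.9 th 0.428 Ftan -1.60 Frad -1.25 Fz 1.1 w 28 j7 -1.00 |yaw  -0.2 
t 4.62 p [ 540.5 -133.4  137. ] r 85.0 th 0.475 Ftan -1.17 Frad -1.15 Fz 0.8 w 28 j7 -0.96 |yaw  -0.2 
t 4.78 p [ 542.7 -136.7  137. ] r 85.0 th 0.522 Ftan -1.07 Frad 0.08 Fz 0.5 w 28 j7 -0.91 |yaw  -0.2
```

Drag is about 1–1.6 N, which feels sound so far. I'll creep through the suspect zone 2 mm per check.

```bash
alias g=true; g(){ python3 guard.py R 3.5; }
python3 -m handwheel '.7 0 .04 0 0 0 -.112;.7 0 .04 0 0 0 -.112'>/dev/null && g && python3 -m handwheel '.7 0 .04 0 0 0 -.112;.7 0 .04 0 0 0 -.112'>/dev/null && g && python3 -m handwheel '.7 0 .04 0 0 0 -.112;.7 0 .04 0 0 0 -.112'>/dev/null && g && python3 -m handwheel '.7 0 .04 0 0 0 -.112;.7 0 .04 0 0 0 -.112'>/dev/null && g && python3 -m handwheel '.7 0 .04 0 0 0 -.112;.7 0 .04 0 0 0 -.112'>/dev/null && g && python3 -m handwheel '.7 0 .04 0 0 0 -.112;.7 0 .04 0 0 0 -.112'>/dev/null && g && python3 -m handwheel '.7 0 .04 0 0 0 -.112;.7 0 .04 0 0 0 -.112'>/dev/null && g && python3 -m handwheel '.7 0 .04 0 0 0 -.112;.7 0 .04 0 0 0 -.112'>/dev/null && g && python3 -m handwheel '.7 0 .04 0 0 0 -.112;.7 0 .04 0 0 0 -.112'>/dev/null && g && python3 -m handwheel '.7 0 .04 0 0 0 -.112;.7 0 .04 0 0 0 -.112'>/dev/null && g && python3 -m handwheel '.7 0 .04 0 0 0 -.112;.7 0 .04 0 0 0 -.112'>/dev/null && g && python3 -m handwheel '.7 0 .04 0 0 0 -.112;.7 0 .04 0 0 0 -.112'>/dev/null && g && python3 -m handwheel '.7 0 .04 0 0 0 -.112;.7 0 .04 0 0 0 -.112'>/dev/null && g; python3 st.py R
```

```text
t 4.95 p [ 543.8 -138.4  136.9] r 85.1 th 0.545 Ftan -0.46 Frad -1.11 Fz 1.4 w 28 j7 -0.88 |yaw  -0.2 
t 5.12 p [ 545.  -140.   136.9] r 85.1 th 0.568 Ftan -1.37 Frad -0.47 Fz -0.7 w 28 j7 -0.86 |yaw  -0.2 
t 5.28 p [ 546.2 -141.6  136.9] r 85.1 th 0.592 Ftan -1.69 Frad -1.08 Fz -0.5 w 28 j7 -0.84 |yaw  -0.2 
t 5.45 p [ 547.5 -143.3  136.9] r 85.2 th 0.617 Ftan -1.07 Frad -0.86 Fz 1.2 w 28 j7 -0.81 |yaw  -0.3 
t 5.62 p [ 548.8 -144.8  136.9] r 85.2 th 0.640 Ftan -1.48 Frad -0.04 Fz -0.2 w 28 j7 -0.79 |yaw  -0.2 
t 5.78 p [ 550.1 -146.3  136.9] r 85.3 th 0.663 Ftan -0.63 Frad -0.72 Fz 0.2 w 28 j7 -0.77 |yaw  -0.3 
t 5.95 p [ 551.4 -147.8  136.9] r 85.3 th 0.687 Ftan -1.62 Frad -1.36 Fz -1.1 w 28 j7 -0.74 |yaw  -0.3 
t 6.12 p [ 552.9 -149.2  136.9] r 85.3 th 0.710 Ftan -1.12 Frad -0.87 Fz 0.7 w 28 j7 -0.72 |yaw  -0.3 
t 6.28 p [ 554.3 -150.5  136.9] r 85.3 th 0.734 Ftan -1.66 Frad -1.22 Fz -0.7 w 28 j7 -0.70 |yaw  -0.2 
t 6.45 p [ 555.8 -151.9  136.9] r 85.3 th 0.757 Ftan -1.63 Frad -0.68 Fz -0.3 w 28 j7 -0.68 |yaw  -0.3 
t 6.62 p [ 557.3 -153.2  136.9] r 85.3 th 0.781 Ftan -0.29 Frad -0.61 Fz 0.7 w 28 j7 -0.65 |yaw  -0.2 
t 6.78 p [ 558.8 -154.5  136.9] r 85.4 th 0.804 Ftan -0.43 Frad -0.01 Fz 0.1 w 28 j7 -0.63 |yaw  -0.3 
t 6.95 p [ 560.3 -155.8  136.9] r 85.4 th 0.828 Ftan -0.46 Frad -0.68 Fz -0.4 w 28 j7 -0.61 |yaw  -0.2 
t 6.95 p [ 560.3 -155.8  136.9] r 85.4 th 0.828 Ftan -0.46 Frad -0.68 Fz -0.4 w 28 j7 -0.61
yaw err of tool y vs tangent (tool z turn deg, + = turn +z) -0.2 tilt [-0.  0. -1.]
```

```bash
g(){ python3 guard.py R 3.5; }
python3 -m handwheel '.7 .001 .04 0 0 0 -.112;.7 .001 .04 0 0 0 -.112'>/dev/null && g && python3 -m handwheel '.7 .001 .04 0 0 0 -.112;.7 .001 .04 0 0 0 -.112'>/dev/null && g && python3 -m handwheel '.7 .001 .04 0 0 0 -.112;.7 .001 .04 0 0 0 -.112'>/dev/null && g && python3 -m handwheel '.7 .001 .04 0 0 0 -.112;.7 .001 .04 0 0 0 -.112'>/dev/null && g && python3 -m handwheel '.7 .001 .04 0 0 0 -.112;.7 .001 .04 0 0 0 -.112'>/dev/null && g && python3 -m handwheel '.7 .001 .04 0 0 0 -.112;.7 .001 .04 0 0 0 -.112'>/dev/null && g && python3 -m handwheel '.7 .001 .04 0 0 0 -.112;.7 .001 .04 0 0 0 -.112'>/dev/null && g && python3 -m handwheel '.7 .001 .04 0 0 0 -.112;.7 .001 .04 0 0 0 -.112'>/dev/null && g && python3 -m handwheel '.7 .001 .04 0 0 0 -.112;.7 .001 .04 0 0 0 -.112'>/dev/null && g && python3 -m handwheel '.7 .001 .04 0 0 0 -.112;.7 .001 .04 0 0 0 -.112'>/dev/null && g && python3 -m handwheel '.7 .001 .04 0 0 0 -.112;.7 .001 .04 0 0 0 -.112'>/dev/null && g && python3 -m handwheel '.7 .001 .04 0 0 0 -.112;.7 .001 .04 0 0 0 -.112'>/dev/null && g && python3 -m handwheel '.7 .001 .04 0 0 0 -.112;.7 .001 .04 0 0 0 -.112'>/dev/null && g
python3 - <<'E'
from cell import bot
import cv2
cv2.imwrite("pics/w3.png",bot.get_image("wrist")["frame"][:,:,::-1])
E
```

```text
t 7.12 p [ 562.  -157.   136.9] r 85.3 th 0.851 Ftan -1.39 Frad -0.41 Fz 0.2 w 28 j7 -0.59 |yaw  -0.2 
t 7.28 p [ 563.6 -158.1  136.9] r 85.3 th 0.875 Ftan -0.98 Frad -1.19 Fz -1.0 w 28 j7 -0.56 |yaw  -0.3 
t 7.45 p [ 565.3 -159.2  136.9] r 85.3 th 0.898 Ftan -1.55 Frad -0.97 Fz 1.6 w 28 j7 -0.54 |yaw  -0.3 
t 7.62 p [ 567.  -160.3  136.9] r 85.3 th 0.921 Ftan -1.05 Frad -0.05 Fz 0.9 w 28 j7 -0.52 |yaw  -0.2 
t 7.78 p [ 568.7 -161.3  136.9] r 85.2 th 0.945 Ftan -1.18 Frad -0.17 Fz -0.2 w 28 j7 -0.50 |yaw  -0.3 
t 7.95 p [ 570.4 -162.3  136.9] r 85.2 th 0.968 Ftan -1.68 Frad -1.08 Fz 0.2 w 28 j7 -0.47 |yaw  -0.2 
t 8.12 p [ 572.2 -163.2  136.9] r 85.2 th 0.992 Ftan -1.19 Frad -1.31 Fz -0.1 w 28 j7 -0.45 |yaw  -0.2 
t 8.28 p [ 574.  -164.1  136.9] r 85.1 th 1.015 Ftan -1.73 Frad -0.63 Fz -0.5 w 28 j7 -0.43 |yaw  -0.3 
t 8.45 p [ 575.8 -165.   136.9] r 85.1 th 1.039 Ftan -0.82 Frad 0.49 Fz -0.5 w 28 j7 -0.41 |yaw  -0.2 
t 8.62 p [ 577.6 -165.8  136.9] r 85.1 th 1.063 Ftan -1.36 Frad -0.86 Fz 0.1 w 28 j7 -0.39 |yaw  -0.3 
t 8.78 p [ 579.5 -166.6  136.9] r 85.1 th 1.086 Ftan -0.86 Frad -0.59 Fz 0.2 w 28 j7 -0.37 |yaw  -0.3 
t 8.95 p [ 581.3 -167.3  136.9] r 85.0 th 1.110 Ftan -1.71 Frad -1.59 Fz 0.5 w 28 j7 -0.35 |yaw  -0.3 
t 9.12 p [ 583.2 -168.   136.9] r 85.0 th 1.133 Ftan -0.61 Frad -1.02 Fz 0.5 w 28 j7 -0.32 |yaw  -0.3
```

View pics/w3.png

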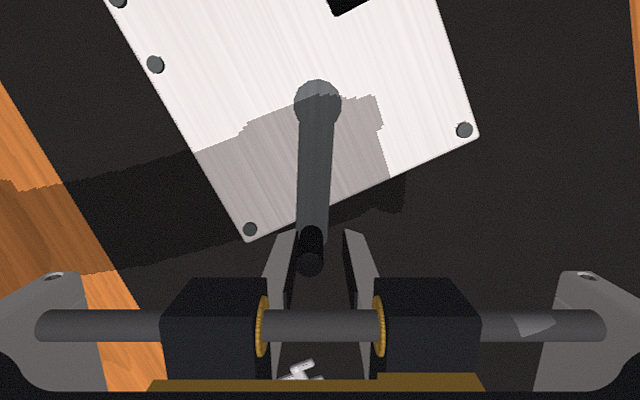

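The right post rests against one finger at (310,245) and has followed past 1.05 rad with even drag, so the right lever is sound. I'll carry on gently to its end stop.

```bash
g(){ python3 guard.py R 4; }
python3 -m handwheel '.7 .001 .1 0 0 0 -.28;.7 .002 .1 0 0 0 -.28;.7 .002 .1 0 0 0 -.28;.7 .002 .1 0 0 0 -.28'>/dev/null && g && python3 -m handwheel '.7 .001 .1 0 0 0 -.28;.7 .002 .1 0 0 0 -.28;.7 .002 .1 0 0 0 -.28;.7 .002 .1 0 0 0 -.28'>/dev/null && g && python3 -m handwheel '.7 .001 .1 0 0 0 -.28;.7 .002 .1 0 0 0 -.28;.7 .002 .1 0 0 0 -.28'>/dev/null && g && python3 -m handwheel '.7 .001 .04 0 0 0 -.112;.7 .001 .04 0 0 0 -.112'>/dev/null && g && python3 -m handwheel '.7 .001 .04 0 0 0 -.112;.7 .001 .04 0 0 0 -.112'>/dev/null && g && python3 -m handwheel '.7 .001 .04 0 0 0 -.112'>/dev/null && g && python3 -m handwheel '.7 .001 .04 0 0 0 -.112'>/dev/null && g && python3 -m handwheel '.7 .001 .04 0 0 0 -.112'>/dev/null && g && python3 -m handwheel '.7 .001 .04 0 0 0 -.112'>/dev/null && g && python3 -m handwheel '.7 .001 .04 0 0 0 -.112'>/dev/null && g && python3 -m handwheel '.7 .001 .04 0 0 0 -.112'>/dev/null && g
```

```text
t 9.50 p [ 592.8 -170.9  136.9] r 85.0 th 1.250 Ftan -0.93 Frad -0.53 Fz 0.4 w 28 j7 -0.22 |yaw  -0.3 
t 9.83 p [ 602.6 -172.7  136.9] r 85.1 th 1.368 Ftan -0.56 Frad -0.74 Fz 0.3 w 28 j7 -0.11 |yaw  -0.3 
t 10.08 p [ 610.  -173.3  136.8] r 85.2 th 1.456 Ftan -0.59 Frad -0.24 Fz 0.3 w 28 j7 -0.04 |yaw  -0.3 
t 10.25 p [ 612.  -173.3  136.8] r 85.1 th 1.479 Ftan -1.32 Frad -0.30 Fz 0.6 w 29 j7 -0.02 |yaw  -0.3 
t 10.42 p [ 613.9 -173.3  136.9] r 85.1 th 1.502 Ftan -0.78 Frad -0.70 Fz -0.5 w 28 j7 0.00 |yaw  -0.3 
t 10.50 p [ 614.9 -173.2  136.9] r 85.1 th 1.514 Ftan -1.52 Frad -0.31 Fz -0.7 w 28 j7 0.01 |yaw  -0.3 
t 10.58 p [ 616.  -173.2  136.9] r 85.0 th 1.526 Ftan -1.38 Frad -0.23 Fz -1.8 w 28 j7 0.02 |yaw  -0.3 
t 10.67 p [ 617.  -173.1  136.9] r 85.1 th 1.538 Ftan -1.54 Frad 0.34 Fz 0.1 w 28 j7 0.03 |yaw  -0.3 
t 10.75 p [ 618.  -173.   136.9] r 85.0 th 1.550 Ftan -0.43 Frad -0.26 Fz -1.2 w 28 j7 0.04 |yaw  -0.3 
t 10.83 p [ 619.  -172.9  136.9] r 85.0 th 1.562 Ftan -1.12 Frad 0.21 Fz -1.0 w 28 j7 0.05 |yaw  -0.3 
t 10.92 p [ 619.6 -172.8  136.8] r 84.9 th 1.568 Ftan -6.86 Frad -1.35 Fz 2.2 w 29 j7 0.06 |yaw  -0.0
```

It met the end stop at 1.568 on the TCP, which puts the post at about 1.50 as predicted. Now I settle, back off to centre and lift clear.

```bash
python3 -m handwheel '.7 0 0 0 0 0 0;.7 0 0 0 0 0 0;.7 0 0 0 0 0 0'|sed -n 4p; python3 guard.py R 30;  python3 -m handwheel '.7 0 -.08 0 0 0 0;.7 0 -.16 0 0 0 0;.6 0 0 0 0 0 0;.6 0 0 0 0 0 0;.6 0 0 -.5 0 0 0;.6 0 0 -.8 0 0 0;.6 0 0 -.8 0 0 0;.6 0 0 -.8 0 0 0' >/dev/null;  python3 guard.py R 30; python3 -m handwheel '.6 0 0 -.5 0 0 0;.5 0 0 0 0 0 0;.5 0 0 0 0 0 0'>/dev/null; python3 guard.py R 30; python3 st.py L .2
```

```text
contact_force: [-5.2, 0.1, 1.9]
t 11.17 p [ 619.4 -172.8  136.8] r 84.9 th 1.567 Ftan -5.19 Frad -0.53 Fz 1.9 w 29 j7 0.06 |yaw  0.0 t
t 11.83 p [ 614.2 -173.1  211.3] r 84.9 th 1.504 Ftan -1.08 Frad 0.26 Fz -1.2 w 37 j7 0.10 |yaw  3.6 t
t 12.08 p [ 614.2 -173.4  222.6] r 85.2 th 1.505 Ftan -0.34 Frad 0.26 Fz -0.4 w 46 j7 0.10 |yaw  3.5 t
t 12.08 p [ 614.2 -173.4  222.6] r 255.1 th -1.549 Ftan 0.35 Frad 0.24 Fz -0.4 w 46 j7 0.10
yaw err of tool y vs tangent (tool z turn deg, + = turn +z) 181.0 tilt [ 0.001 -0.    -1.   ]
shift in tool units [ 1.086e+01 -3.150e+00 -1.000e-02]
```

```bash
python3 -m handwheel '.5 .5 -.15 0 0 0 0;.5 .94 -.27 0 0 0 0;.5 .94 -.27 0 0 0 0;.5 .94 -.27 0 0 0 0;.5 .94 -.27 0 0 0 0;.5 .94 -.27 0 0 0 0;.5 .94 -.27 0 0 0 0;.5 .94 -.27 0 0 0 0' >/dev/null;  python3 -m handwheel '.5 .94 -.27 0 0 0 0;.5 .94 -.27 0 0 0 0;.5 .94 -.27 0 0 0 0;.5 .94 -.28 0 0 0 0;.5 0 0 0 0 0 -.5;.5 0 0 0 0 0 -.94;.5 0 0 0 0 0 -.94;.5 0 0 0 0 0 -.94' >/dev/null; python3 -m handwheel '.5 0 0 0 0 0 -.94;.5 0 0 0 0 0 -.94;.5 0 0 0 0 0 -.94;.5 0 0 0 0 0 -.94;.5 0 0 0 0 0 -.94;.5 0 0 0 0 0 -.94;.5 0 0 0 0 0 -.94;.5 0 0 0 0 0 -.94'>/dev/null; python3 -m handwheel '.5 0 0 0 0 0 -.94;.5 0 0 0 0 0 -.94;.5 0 0 0 0 0 -.38;.5 0 0 0 0 0 0;.5 0 0 0 0 0 0'>/dev/null; python3 st.py L .2
```

```text
t 14.50 p [513.1  90.6 221.3] r 85.4 th 0.197 Ftan -0.83 Frad -0.46 Fz -0.6 w 47 j7 0.93
yaw err of tool y vs tangent (tool z turn deg, + = turn +z) -0.4 tilt [-0.001  0.    -1.   ]
shift in tool units [-0.01  0.01 -0.  ]
```

```bash
python3 -m handwheel '.5 0 0 .5 0 0 0;.5 0 0 .5 0 0 0;.5 0 0 .5 0 0 0;.5 0 0 .06 0 0 0;.5 0 0 0 0 0 0' >/dev/null; python3 st.py L .2
python3 - <<'E'
from cell import bot
import cv2
cv2.imwrite("pics/w4.png",bot.get_image("wrist")["frame"][:,:,::-1])
E
```

```text
t 14.92 p [513.1  90.5 181.7] r 85.3 th 0.195 Ftan -0.46 Frad -0.94 Fz -0.2 w 47 j7 0.89
yaw err of tool y vs tangent (tool z turn deg, + = turn +z) -0.4 tilt [-0.002  0.    -1.   ]
shift in tool units [-0.01  0.02 -0.  ]
```

View pics/w4.png

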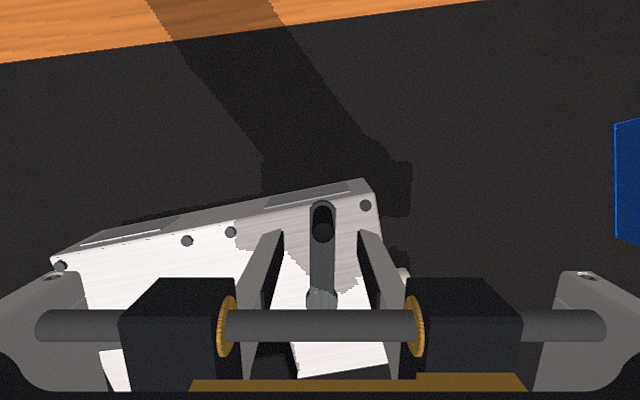

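The left post is centred at (322,225) between the fingers. I'll descend, narrow the gap and start the swing in small guarded steps.

```bash
g(){ python3 guard.py L 3.5; }
python3 -m handwheel '.5 0 0 .4 0 0 0;.5 0 0 .4 0 0 0;.5 0 0 .4 0 0 0;.5 0 0 .4 0 0 0;.5 0 0 .2 0 0 0;.5 0 0 0 0 0 0;.6 0 0 0 0 0 0;.6 0 0 0 0 0 0' 3 >/dev/null; g && python3 -m handwheel '.7 0 0 0 0 0 0;.7 0 0 0 0 0 0;.7 0 0 0 0 0 0' | tail -1 && g && python3 -m handwheel '.7 -.004 .16 0 0 0 .45;.7 -.004 .16 0 0 0 .45;.7 -.004 .16 0 0 0 .45;.7 -.002 .12 0 0 0 .337;.7 0 .08 0 0 0 .225' >/dev/null && g && python3 -m handwheel '.7 -.001 .06 0 0 0 .17;.7 -.001 .06 0 0 0 .17'>/dev/null && g && python3 -m handwheel '.7 -.001 .06 0 0 0 .17;.7 -.001 .06 0 0 0 .17'>/dev/null && g
```

```text
t 15.63 p [514.   90.6 138.3] r 84.4 th 0.197 Ftan -0.02 Frad 0.25 Fz 0.5 w 39 j7 0.84 |yaw  -0.3 
finger_force: 0.0
t 15.88 p [514.   90.3 138.2] r 84.4 th 0.195 Ftan 0.38 Frad -0.31 Fz 1.0 w 28 j7 0.84 |yaw  -0.5 
t 16.30 p [517.5 107.1 138.1] r 84.5 th 0.397 Ftan -0.92 Frad 0.30 Fz 0.2 w 28 j7 0.63 |yaw  -0.4 
t 16.47 p [518.4 109.7 138. ] r 84.4 th 0.431 Ftan -0.62 Frad 1.07 Fz 0.8 w 28 j7 0.60 |yaw  -0.5 
t 16.63 p [519.6 112.5 138. ] r 84.4 th 0.467 Ftan -1.49 Frad 0.27 Fz 1.4 w 28 j7 0.56 |yaw  -0.5
```

```bash
g(){ python3 guard.py L 3.2; }
python3 -m handwheel '.7 0 .04 0 0 0 .112;.7 0 .04 0 0 0 .112'>/dev/null && g && python3 -m handwheel '.7 0 .04 0 0 0 .112;.7 0 .04 0 0 0 .112'>/dev/null && g && python3 -m handwheel '.7 0 .04 0 0 0 .112;.7 0 .04 0 0 0 .112'>/dev/null && g && python3 -m handwheel '.7 0 .04 0 0 0 .112;.7 0 .04 0 0 0 .112'>/dev/null && g && python3 -m handwheel '.7 0 .04 0 0 0 .112;.7 0 .04 0 0 0 .112'>/dev/null && g && python3 -m handwheel '.7 0 .04 0 0 0 .112;.7 0 .04 0 0 0 .112'>/dev/null && g && python3 -m handwheel '.7 0 .04 0 0 0 .112;.7 0 .04 0 0 0 .112'>/dev/null && g && python3 -m handwheel '.7 0 .04 0 0 0 .112;.7 0 .04 0 0 0 .112'>/dev/null && g && python3 -m handwheel '.7 0 .04 0 0 0 .112;.7 0 .04 0 0 0 .112'>/dev/null && g && python3 -m handwheel '.7 0 .04 0 0 0 .112;.7 0 .04 0 0 0 .112'>/dev/null && g && python3 -m handwheel '.7 0 .04 0 0 0 .112;.7 0 .04 0 0 0 .112'>/dev/null && g && python3 -m handwheel '.7 0 .04 0 0 0 .112;.7 0 .04 0 0 0 .112'>/dev/null && g && python3 -m handwheel '.7 0 .04 0 0 0 .112;.7 0 .04 0 0 0 .112'>/dev/null && g && python3 -m handwheel '.7 0 .04 0 0 0 .112;.7 0 .04 0 0 0 .112'>/dev/null && g && python3 -m handwheel '.7 0 .04 0 0 0 .112;.7 0 .04 0 0 0 .112'>/dev/null && g
```

```text
t 16.80 p [520.4 114.5 137.9] r 84.4 th 0.492 Ftan -0.60 Frad 0.71 Fz 1.8 w 28 j7 0.54 |yaw  -0.4 
t 16.97 p [521.2 116.3 137.9] r 84.4 th 0.515 Ftan -0.95 Frad 0.85 Fz 0.8 w 28 j7 0.51 |yaw  -0.4 
t 17.13 p [522.  118.1 137.9] r 84.4 th 0.539 Ftan -1.22 Frad 1.69 Fz 0.3 w 28 j7 0.49 |yaw  -0.4 
t 17.30 p [522.9 120.  137.9] r 84.4 th 0.563 Ftan -1.34 Frad 1.29 Fz 0.8 w 28 j7 0.46 |yaw  -0.4 
t 17.47 p [523.8 121.7 137.9] r 84.4 th 0.586 Ftan -0.92 Frad 0.56 Fz 0.1 w 29 j7 0.44 |yaw  -0.4 
t 17.63 p [524.8 123.5 137.9] r 84.4 th 0.610 Ftan -1.29 Frad 1.08 Fz 1.8 w 28 j7 0.42 |yaw  -0.3 
t 17.80 p [525.9 125.2 137.9] r 84.4 th 0.634 Ftan -0.47 Frad 0.62 Fz 0.3 w 28 j7 0.39 |yaw  -0.3 
t 17.97 p [526.9 126.9 137.9] r 84.4 th 0.658 Ftan -1.20 Frad 0.57 Fz 0.9 w 28 j7 0.37 |yaw  -0.3 
t 18.13 p [528.  128.5 138. ] r 84.4 th 0.682 Ftan -0.91 Frad 1.12 Fz 0.7 w 28 j7 0.34 |yaw  -0.3 
t 18.30 p [529.2 130.2 137.9] r 84.4 th 0.705 Ftan -1.86 Frad 0.84 Fz 0.7 w 28 j7 0.32 |yaw  -0.3 
t 18.47 p [530.3 131.8 137.9] r 84.4 th 0.729 Ftan -1.36 Frad 0.62 Fz 0.7 w 28 j7 0.30 |yaw  -0.3 
t 18.63 p [531.3 132.9 137.9] r 84.3 th 0.747 Ftan -5.96 Frad 0.06 Fz 3.2 w 29 j7 0.27 |yaw  -0.6
```

The left lever hits a tight spot with the post at about 0.67 rad. I'll hold here and watch the force.

```bash
python3 -m handwheel '.7 0 0 0 0 0 0;.7 0 0 0 0 0 0;.7 0 0 0 0 0 0'>/dev/null; python3 guard.py L 30;python3 -m handwheel '.7 0 0 0 0 0 0;.7 0 0 0 0 0 0;.7 0 0 0 0 0 0'>/dev/null; python3 guard.py L 30
```

```text
t 18.88 p [531.3 132.8 137.8] r 84.3 th 0.745 Ftan -5.76 Frad 1.30 Fz 4.9 w 28 j7 0.27 |yaw  -0.7 
t 19.13 p [531.3 132.8 137.9] r 84.3 th 0.745 Ftan -5.72 Frad 1.20 Fz 3.4 w 28 j7 0.27 |yaw  -0.7
```

```bash
g(){ python3 guard.py L 3.5; }
python3 -m handwheel '.7 0 0 0 0 0 0;.7 0 0 0 0 0 0;.7 0 0 0 0 0 0;.7 0 0 0 0 0 0;.7 0 0 0 0 0 0;.7 0 0 0 0 0 0'>/dev/null; python3 guard.py L 30;python3 -m handwheel '.7 0 -.08 0 0 0 -.225;.7 -.002 -.12 0 0 0 -.337;.7 -.004 -.12 0 0 0 -.337;.7 -.004 -.12 0 0 0 -.337;.7 -.004 -.12 0 0 0 -.337'>/dev/null; g && python3 -m handwheel '.7 -.004 -.16 0 0 0 -.45;.7 -.004 -.16 0 0 0 -.45;.7 -.004 -.16 0 0 0 -.45;.7 -.004 -.16 0 0 0 -.45'>/dev/null; g && python3 -m handwheel '.7 -.004 -.16 0 0 0 -.45;.7 -.004 -.16 0 0 0 -.45;.7 -.004 -.16 0 0 0 -.45;.7 -.004 -.16 0 0 0 -.45'>/dev/null; g && python3 -m handwheel '.7 -.002 -.12 0 0 0 -.337;.7 -.002 -.12 0 0 0 -.337;.7 -.001 -.08 0 0 0 -.225'>/dev/null; g
```

```text
t 19.63 p [531.2 132.8 137.9] r 84.3 th 0.745 Ftan -5.49 Frad 0.36 Fz 4.2 w 28 j7 0.27 |yaw  -0.7 
t 20.05 p [524.1 121.7 138.1] r 84.2 th 0.588 Ftan 0.48 Frad 0.58 Fz 0.5 w 29 j7 0.44 |yaw  -0.1 
t 20.38 p [517.7 107.1 138.1] r 84.3 th 0.399 Ftan 1.67 Frad -0.57 Fz -0.8 w 28 j7 0.64 |yaw  -0.0 
t 20.72 p [514.2  91.5 138.1] r 84.3 th 0.208 Ftan 0.67 Frad -0.13 Fz -0.5 w 28 j7 0.83 |yaw  -0.1 
t 20.97 p [513.6  83.3 138. ] r 84.3 th 0.111 Ftan 0.93 Frad -0.85 Fz -0.2 w 28 j7 0.93 |yaw  -0.4
```

Next is a slow approach to the home stop, expected near TCP −0.07.

```bash
g(){ python3 guard.py L 3.5; }
python3 -m handwheel '.7 0 -.08 0 0 0 -.225;.7 0 -.08 0 0 0 -.225;.7 0 -.08 0 0 0 -.225'>/dev/null; g && python3 -m handwheel '.7 0 -.04 0 0 0 -.112;.7 0 -.04 0 0 0 -.112;.7 0 -.04 0 0 0 -.112'>/dev/null; g && python3 -m handwheel '.7 0 -.04 0 0 0 -.112;.7 0 -.04 0 0 0 -.112'>/dev/null; g && python3 -m handwheel '.7 0 -.04 0 0 0 -.112'>/dev/null; g && python3 -m handwheel '.7 0 -.04 0 0 0 -.112'>/dev/null; g && python3 -m handwheel '.7 0 -.04 0 0 0 -.112'>/dev/null && g && python3 -m handwheel '.7 0 -.04 0 0 0 -.112'>/dev/null && g && python3 -m handwheel '.7 0 -.04 0 0 0 -.112'>/dev/null && g && python3 -m handwheel '.7 0 -.04 0 0 0 -.112'>/dev/null && g && python3 -m handwheel '.7 0 -.04 0 0 0 -.112'>/dev/null && g && python3 -m handwheel '.7 0 -.04 0 0 0 -.112'>/dev/null && g
```

```text
t 21.22 p [513.5  77.4 138. ] r 84.5 th 0.041 Ftan 2.25 Frad -1.39 Fz 0.1 w 28 j7 1.01 |yaw  -0.4 
t 21.47 p [513.5  74.3 138. ] r 84.7 th 0.005 Ftan 1.03 Frad -0.97 Fz 0.5 w 28 j7 1.04 |yaw  -0.5 
t 21.63 p [513.6  72.3 138. ] r 84.8 th -0.019 Ftan 1.21 Frad -0.76 Fz 0.4 w 28 j7 1.07 |yaw  -0.5 
t 21.72 p [513.7  71.4 137.9] r 84.8 th -0.030 Ftan 1.76 Frad -0.20 Fz 0.1 w 28 j7 1.08 |yaw  -0.5 
t 21.80 p [513.8  70.3 137.9] r 84.8 th -0.043 Ftan 1.02 Frad -0.90 Fz -0.9 w 28 j7 1.09 |yaw  -0.5 
t 21.88 p [513.9  69.3 137.9] r 84.8 th -0.055 Ftan 0.72 Frad -0.40 Fz -0.3 w 29 j7 1.10 |yaw  -0.5 
t 21.97 p [514.   68.4 137.9] r 84.8 th -0.066 Ftan 5.14 Frad -1.75 Fz -0.4 w 28 j7 1.11 |yaw  -0.5
```

The home stop came at −0.066, as expected. I'll settle, back off to centre, lift well clear and check both levers in the images.

```bash
python3 -m handwheel '.7 0 0 0 0 0 0;.7 0 0 0 0 0 0;.7 0 0 0 0 0 0'>/dev/null; python3 guard.py L 30; python3 -m handwheel '.7 0 .08 0 0 0 0;.7 0 .16 0 0 0 0;.6 0 0 0 0 0 0;.6 0 0 0 0 0 0;.6 0 0 -.5 0 0 0;.6 0 0 -.8 0 0 0;.6 0 0 -.8 0 0 0;.6 0 0 -.8 0 0 0'>/dev/null; python3 guard.py L 30; python3 -m handwheel '.6 .5 0 -.8 0 0 0;.6 .9 0 -.8 0 0 0;.6 .9 0 -.5 0 0 0;.6 .9 0 0 0 0 0;.6 .5 0 0 0 0 0;.6 0 0 0 0 0 0;.6 0 0 0 0 0 0'
python3 - <<'E'
from cell import bot
import cv2,numpy as np,pickle
d={n:bot.get_image(n) for n in("scene","side")}; pickle.dump(d,open("im0.pkl","wb"))
a=d["scene"]["frame"][155:270,240:390,::-1]; b=d["side"]["frame"][150:265,235:385,::-1]
cv2.imwrite("pics/f.png",np.hstack([cv2.resize(x,(400,307),interpolation=cv2.INTER_CUBIC) for x in(a,b)]))
cv2.imwrite("pics/f2.png",d["scene"]["frame"][:,:,::-1])
E
```

```text
t 22.22 p [514.   68.4 137.9] r 84.9 th -0.065 Ftan 1.75 Frad -1.06 Fz -0.4 w 28 j7 1.11 |yaw  -0.5 
t 22.88 p [513.1  74.5 212.2] r 85.1 th 0.007 Ftan 0.47 Frad 0.42 Fz -0.1 w 37 j7 1.19 |yaw  3.7 t
clock: 23.47
tool_pos: [421.9, 60.8, 263.8]
ee_rot: [-0.071, 0.998, -0.001, 0.001]
contact_force: [0.8, -0.1, -0.3]
gripper_width: 0.401
finger_force: 0.0
```

View pics/f.png

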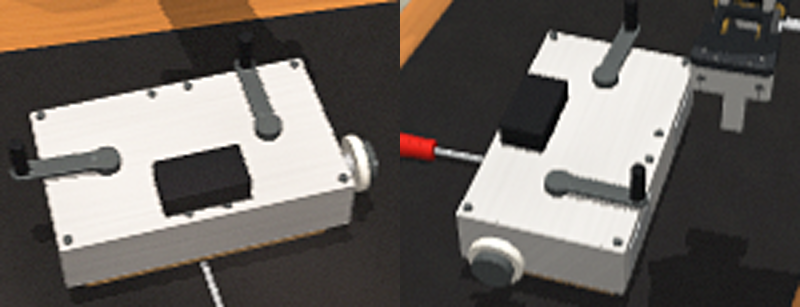

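View pics/f2.png

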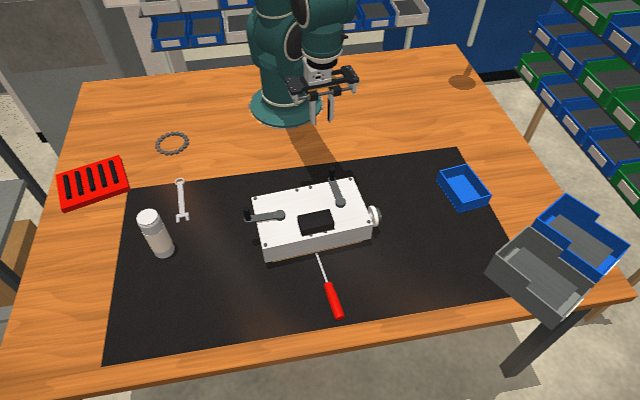

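The images show the right lever fully open, the left one home, and the bystanders undisturbed (wrench at 180,200, can at 155,235, screwdriver at 330,285, bin at 465,188). The settled force at the left home stop had fallen to drag level, though, so I'll repeat that push once to be sure.

```bash
g(){ python3 guard.py L 3.5; }
python3 -m handwheel '.6 -.5 0 0 0 0 0;.6 -.9 0 0 0 0 0;.6 -.9 0 0 0 0 0;.6 -.9 0 0 0 0 0;.6 -.5 0 0 0 0 0;.6 0 0 .7 0 0 0;.6 0 0 .8 0 0 0;.6 0 0 .5 0 0 0'>/dev/null; g; python3 -m handwheel '.6 0 0 .5 0 0 0;.6 0 0 .5 0 0 0;.6 0 0 .5 0 0 0;.6 0 0 .5 0 0 0;.6 0 0 .5 0 0 0;.6 0 0 .4 0 0 0;.7 0 0 0 0 0 0;.7 0 0 0 0 0 0'>/dev/null; g && python3 -m handwheel '.7 0 -.1 0 0 0 0;.7 0 -.06 0 0 0 0;.7 0 -.04 0 0 0 0'>/dev/null; g && python3 -m handwheel '.7 0 -.02 0 0 0 0;.7 0 0 0 0 0 0'>/dev/null; g && python3 -m handwheel '.7 0 -.02 0 0 0 0;.7 0 0 0 0 0 0'>/dev/null; g && python3 -m handwheel '.7 0 -.02 0 0 0 0;.7 0 0 0 0 0 0'>/dev/null && g && python3 -m handwheel '.7 0 -.02 0 0 0 0;.7 0 0 0 0 0 0'>/dev/null && g && python3 -m handwheel '.7 0 -.02 0 0 0 0;.7 0 0 0 0 0 0'>/dev/null && g && python3 -m handwheel '.7 0 -.02 0 0 0 0;.7 0 0 0 0 0 0'>/dev/null && g
```

```text
t 24.23 p [513.3  74.9 210.7] r 84.9 th 0.012 Ftan 0.07 Frad 0.32 Fz -0.3 w 38 j7 1.17 |yaw  4.0 t
t 24.90 p [513.1  74.5 140.2] r 85.1 th 0.007 Ftan 0.22 Frad -0.32 Fz 0.5 w 29 j7 1.09 |yaw  3.6 t
t 25.15 p [514.3  69.  141. ] r 84.5 th -0.059 Ftan 0.73 Frad -0.35 Fz 0.2 w 28 j7 1.10 |yaw  -0.2 
t 25.32 p [514.1  68.7 140.7] r 84.7 th -0.063 Ftan 0.41 Frad 0.89 Fz -0.1 w 28 j7 1.10 |yaw  -0.4 
t 25.48 p [514.1  68.5 140.6] r 84.8 th -0.064 Ftan 0.44 Frad -0.04 Fz 0.3 w 28 j7 1.10 |yaw  -0.4 
t 25.65 p [514.1  68.4 140.5] r 84.8 th -0.066 Ftan 4.15 Frad -1.07 Fz 0.4 w 28 j7 1.10 |yaw  -0.5
```

```bash
python3 -m handwheel '.7 0 -.01 0 0 0 0;.7 0 0 0 0 0 0;.7 0 0 0 0 0 0'>/dev/null; python3 guard.py L 6 && python3 -m handwheel '.7 0 -.01 0 0 0 0;.7 0 0 0 0 0 0;.7 0 0 0 0 0 0'>/dev/null; python3 guard.py L 6
```

```text
t 25.90 p [514.1  68.3 140.5] r 84.8 th -0.067 Ftan 4.81 Frad -0.65 Fz 1.0 w 28 j7 1.10 |yaw  -0.5 
t 26.15 p [514.1  68.1 140.5] r 84.8 th -0.069 Ftan 5.53 Frad -0.35 Fz 2.2 w 29 j7 1.10 |yaw  -0.7
```

Steady 5.5 N with no movement confirms it is firmly against the home stop. Back off, lift, retreat and hand in.

```bash
python3 -m handwheel '.7 0 .1 0 0 0 0;.7 0 .16 0 0 0 0;.6 0 0 0 0 0 0;.6 0 0 0 0 0 0;.6 0 0 -.5 0 0 0;.6 0 0 -.8 0 0 0;.6 0 0 -.8 0 0 0;.6 0 0 -.8 0 0 0'>/dev/null; python3 guard.py L 30; python3 -m handwheel '.6 .5 0 -.8 0 0 0;.6 .9 0 -.8 0 0 0;.6 .9 0 -.5 0 0 0;.6 .9 0 0 0 0 0;.6 .5 0 0 0 0 0;.6 0 0 0 0 0 0;.6 0 0 0 0 0 0'
python3 - <<'E'
from cell import bot
import cv2
for n in("side",):cv2.imwrite("pics/z.png",cv2.resize(bot.get_image(n)["frame"][150:265,235:385,::-1],(600,460)))
E
```

```text
t 26.82 p [513.1  73.9 214.6] r 85.1 th 0.000 Ftan -0.42 Frad 0.28 Fz 0.5 w 38 j7 1.18 |yaw  3.3 t
clock: 27.4
tool_pos: [421.9, 60.2, 266.2]
ee_rot: [-0.07, 0.998, -0.001, 0.001]
contact_force: [0.5, -0.1, -0.5]
gripper_width: 0.404
finger_force: 0.0
```

View pics/z.png

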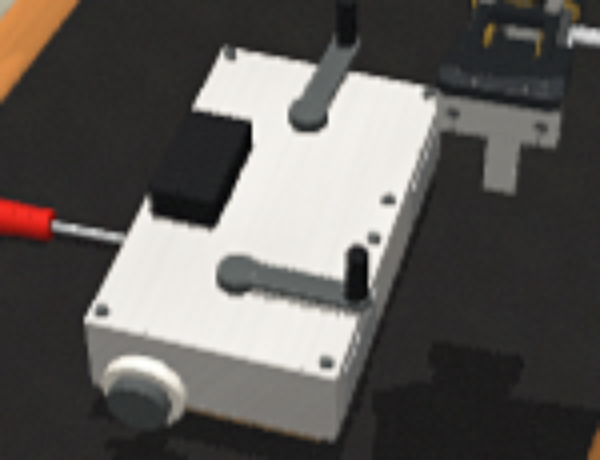

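The picture shows the left lever home (post at 357,255), the right lever open (post at 345,20) and the gripper clear.

```bash
python3 -c "
from cell import bot
print(bot.job_done())"
```

```text
the job is handed in; nothing more can be done
None
```

The left lever binds, at about 0.67 rad (held there for about 1 s at 5–6 N), and is now back home; the right lever is sound and fully open against its end stop, the highest push I read was about 7 N, and the job was handed in at about 27 s.

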